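# Fit the spare filter capsule kept behind the solvent tin

### The arm

A 6-joint arm with a two-finger parallel gripper is mounted at the origin on the work surface. World frame = base frame: x ahead of the robot, y to its left, z up, the work surface at z = 0. Lengths are in m, angles in rad, forces in N, time in s.
With the tool pointing down it reaches from about 0.35 to 0.975 m from the base axis. Payload 4.9 kg.
Tool frame: the origin (TCP) lies where the fingers leave the gripper's body, on its centre line; the fingertips stand 73 mm ahead of it and the grasp point (between the pads) lies 54 mm ahead of it; z points along the fingers, y is the direction in which the jaws open and shut (so a half turn about z gives the same grasp; the last joint's range is limited). The gripper opens to 85 mm and grips with 20 to 120 N. Pads are 22 mm wide; open, the fingers measure 114 mm over their backs; the gripper's body (76 mm by 85 mm) begins 54 mm behind the grasp point. The pads swing forward as they close: fully open they stand 13 mm farther back than shut.
Start: joints at [1.077, 0.053, 1.613, -0, 1.476, -0.119], TCP at [0.229, 0.582, 0.304] pointing down, gripper open.
Joint ranges: [-3.01, 3.01], [-1.01, 2.22], [0.06, 2.58], [-1.02, 4.17], [0.09, 2.62], [-3.14, 3.14]. Speed limits (rad/s): [2.57, 2.57, 3.14, 3.14, 3.14, 3.14].

### API

Orientations are given as a rotation vector (axis times angle).
In Python, from station import monitor, vision, workorder gives the robot as it stands.
- The arm moves only by the tool arm_command, never from a script. Its argument "rows" is text: rows parted by semicolons, each of 6 numbers parted by spaces: the shift along the world's x, y, z in mm, then the turn, a rotation vector about the world's x, y, z in degrees. In form: tx ty tz wx wy wz; .... A call has 1 to 12 rows; each row is the pose to reach, as a shift and turn from the pose measured when the call began; what a row does not reach only later rows make up. A row lasts 1/8 s, in which the tool goes at most 62.5 mm and 10.7 degrees, less where a joint would pass 70% of its speed; a pose out of reach is approached as far as the arm can. A call with a gripper value outside its range is refused whole. "jaw" is the opening, from 0 (shut) to 1 (fully open), set as the call begins (left out, the last holds). The fingers move at their own pace and stop on an object; "squeeze" is the grip in N (left out, the last holds). Time passes only in rows, so rows that repeat a pose let the fingers close. It gives the time, the measured TCP pose, the force and the opening at its end, in the units of the state.
- monitor.get_obs(): the state, without advancing time (a new reading comes with each control period).
- vision.get_image(name): name is "scene" or "side" or "wrist"; returns a dict with "frame" (480x640x3 uint8, red, green, blue), "vfov" (degrees; the focal length in pixels is half the picture's height over the tangent of half this angle, whatever the lens; pixels are square), "cx", "cy" (the principal point, pixels), "R" (3x3) and "t" (3): a world point X has camera coordinates R X + t; the wrist camera has in their place "T_tool_cam" (4x4, takes a point from camera to tool coordinates, whose origin is the TCP and whose axes are the flange's). Camera axes: x right, y down, z forward; pixel columns grow to the right and rows downward; lengths in m; the calibration is good to about 2 mm. The wrist camera is an equidistant fisheye: a pixel r from the principal point sees the ray r / f radians off the axis. A picture is of the moment at which its call begins: read the wrist's pose just before it. There is no depth.
- workorder.finish_job(): hands the job in, once; it reports no verdict.
The state is a dict: "t": time; "q": joint angles; "dq": joint speeds; "effort": joint torques, N m; "tool_pos": TCP position; "tool_rot": TCP orientation; "contact_force": force on the tool from outside, world axes, zero at the start; "wrist_torque": the same for the moment, N m; "opening": finger opening in m.
Only numpy, scipy, OpenCV 4.12 (cv2) and the standard library are available. Lean on these libraries where they do the work, as an engineer would, in place of code of your own. Each camera call takes 0.05 s, during which the arm holds its last target. There are 200 camera calls.

### The job

The dust extractor needs the spare filter capsule that is kept in the black crate behind the tall round tin. Lift the tin out and stand it on the bench outside the crate, fetch the capsule and fit it in the extractor's socket (lugs through the slots, press down against the spring, a quarter turn clockwise until it stops, let go), then put the tin back where it stood in the crate. Keep the tin and the capsule upright and leave the square can, the jar, the paint pot and the scraper where they are.

Things in the scene. Friction and masses are not known exactly. Their poses are not given: they have to be found in the camera images.
- crate: Low black slatted crate tray, fixed. Origin on the bench; spans x -78 to +74, y -92 to +92 mm. Floor 4 mm thick; side, back (+x) and middle (y 0) walls 6 mm thick, 45 mm high; front (-x) open. Two lanes centred at y +-46 mm: in one the round tin stands in front (x about -40), the capsule close behind it (x about +27); in the other the square can stands before the jar. Which lane varies.
- tin_mid (a point): Tall round metal tin with a paper band, 64 mm diameter, 168 mm high plus a black cap (26 mm diameter, 8 mm high) on top; 0.3 to 0.55 kg. Point on its axis 88 mm above its underside; z up. It starts on the crate's floor, 5 to 14 mm in front of the capsule.
- capsule_mid (a point): Grey plastic filter capsule with white pleats, 84 mm high, 0.11 kg. Point on its axis 42 mm above its underside; z up. From the underside up: foot 40 mm diameter (0 to 20 mm), bevelled at the bottom; drum 53 mm diameter (20 to 52 mm); bar grip on top. Two opposite lugs on the foot along +x and -x: 29 mm out from the axis, 10 mm wide, 3 to 9 mm above the underside. A half turn gives the same fit.
- capsule_grip (a point): Middle of the capsule's upright bar grip, 67.5 mm above its underside, on its axis. The bar is 48 mm long along x (in line with the lugs), 16 mm wide (y), from 52 to 84 mm above the underside.
- extractor: Dust extractor head: green metal box 170 x 170 x 50 mm, fixed, origin on the bench at its centre. On top a black collar 92 mm square from 50 to 75 mm high, closed by a white-painted plate 5 mm thick with the bayonet hole. A duct stub 60 mm in diameter, just for show, leaves the box on its +x side.
- socket (a point): Bayonet hole: middle of the plate's upper face, 75 mm above the bench; z up. Round hole 46 mm in diameter with two slots along +x and -x, 16 mm wide, reaching 32 mm from the centre. With the capsule's underside 14.5 to 20 mm below this face its lugs are under the plate and it turns clockwise to a stop at 92 to 100 degrees; the other way is blocked. At 20 mm the drum meets the plate.
- plunger (a joint): Spring plunger in the socket, in m pressed down (0 to 0.010). 2.4 N to start, 0.8 N more per mm. It holds a capsule that is let go in the hole with its underside 11 mm below the plate's upper face, the lugs still in the slots. Turned and let go, the capsule is lifted until its lugs bear on the plate: underside 14 mm below the face, bar along the socket's y.
- can_mid (a point): Bystander: square metal can, 54 x 54 x 150 mm high plus a black cap of 12 mm. Point on its axis 75 mm above its underside.
- jar_mid (a point): Bystander: glass jar with a grey lid, 50 mm diameter, 60 mm high. Point on its axis 30 mm above its underside.
- pot_mid (a point): Bystander: small round paint pot on the bench, 73 mm diameter, 55 mm high. Point on its axis 27.5 mm above its underside.
- scraper: Bystander: scraper lying on the bench, 180 mm long along its x (-95 to +85 mm), 50 mm wide, 18 mm high. Origin at its underside.
Not all that is in view belongs to the job. What is shaped like the part that bears capsule_mid but orange is not meant.

How it is judged:
By the outcome, as a careful person would: the job done as asked, in the order asked, and still so for the second after the job is handed in, with the robot touching nothing.
It also fails if it takes over 72 s, if anything falls off the work surface, if the arm or the gripper's body presses on something with over 40 N, if the wrist force passes 120 N, or if a joint passes its speed limit or range.

## Working session

There is one attempt and no reset: what is moved stays moved. The work goes in short steps, Python scripts to look and compute and a tool call to move; the robot and the scene stay as the last step left them, time stands still between calls to the robot, and variables do not carry over. Pictures are saved under pics/ and viewed, about 8 in all and at most 12, crops included, and the job is handed in when it is done.

Besides the shell and the picture viewer there is one more tool, called after "Call:" by a JSON object that holds its "method" and its "body". arm_command: Moves the arm, as the interface text tells. Its arguments: {"type":"object","properties":{"rows":{"type":"string"},"jaw":{"type":"number"},"squeeze":{"type":"number"}},"required":["rows"]}

```bash
mkdir -p pics; ls; python3 - <<'E'
from station import monitor, vision
import cv2,numpy as np
print(monitor.get_obs())
for n in ("scene","side","wrist"):
    d=vision.get_image(n); cv2.imwrite(f"pics/{n}0.png",d["frame"][:,:,::-1])
    print(n,{k:(np.round(v,4).tolist() if k!="frame" else 0) for k,v in d.items()})
E
```

```text
pics
{'t': 0.0, 'q': array([ 1.07697847e+00,  5.33696354e-02,  1.61429914e+00,  2.56661313e-05,
        1.47599326e+00, -1.19005281e-01]), 'dq': array([ 0.00148287, -0.00150267, -0.00031825, -0.00131699, -0.00062621,
       -0.00097996]), 'effort': array([-9.59396784e-04, -3.93675506e+01, -3.70180464e+01, -2.05807919e-04,
        7.04025166e-03,  2.32496791e-05]), 'tool_pos': array([0.22858293, 0.58119098, 0.30265187]), 'tool_rot': array([-0.58519665, -3.08594639,  0.00308643]), 'contact_force': array([ 0.15211412,  0.53726494, -1.34526642]), 'wrist_torque': array([0.02913462, 0.01542535, 0.06239227]), 'opening': 0.08564054405262125}
scene {'frame': 0, 'vfov': 49.139, 'cx': 325.8149, 'cy': 249.7458, 'R': [[0.59, 0.8072, 0.0199], [0.5385, -0.3749, -0.7546], [-0.6016, 0.4559, -0.6559]], 't': [-0.335, -0.3007, 1.5126]}
side {'frame': 0, 'vfov': 47.7324, 'cx': 319.2363, 'cy': 237.192, 'R': [[0.9229, -0.3849, 0.0111], [-0.2226, -0.5568, -0.8002], [0.3141, 0.7361, -0.5996]], 't': [-0.6138, 0.1836, 1.0297]}
wrist {'frame': 0, 'vfov': 65.7065, 'cx': 320.166, 'cy': 237.9725, 'T_tool_cam': [[-0.0001, -0.966, -0.2586, 0.0655], [1.0, 0.0001, -0.0008, -0.0001], [0.0008, -0.2586, 0.966, -0.0703], [0.0, 0.0, 0.0, 1.0]]}
```

View pics/scene0.png

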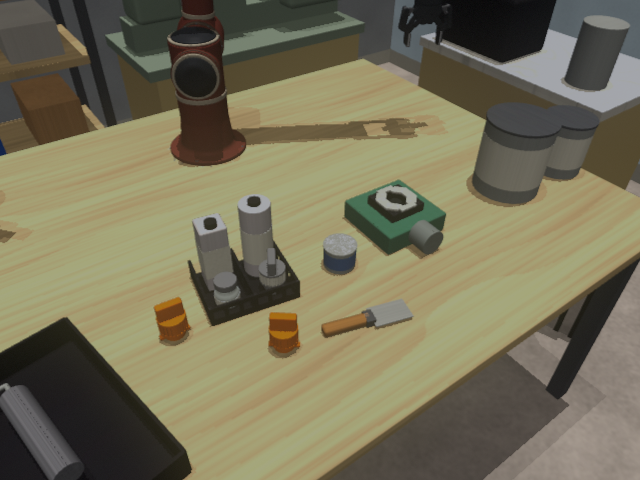

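View pics/side0.png

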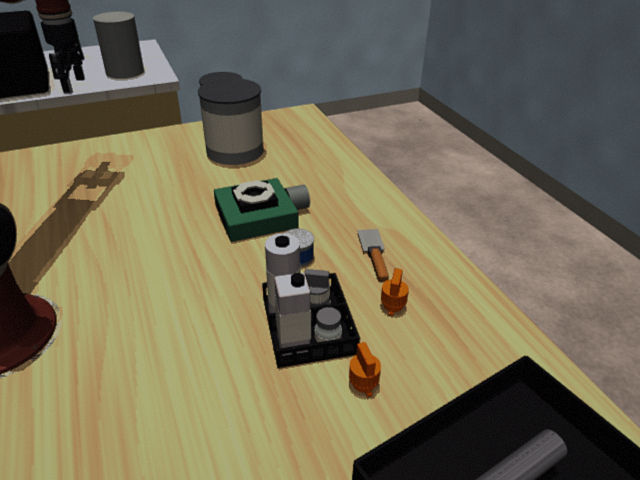

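Scene: the round tin (cap at 254,201) has the grey capsule behind it (272,268). The square can (cap at 210,222) stands in front of the jar (227,287). The extractor's plate is at (397,199) and the pot at (340,253). What could be taken for the capsule: grey capsule (272,268), orange decoys (173,322) and (284,333), jar (227,287). I choose the grey one and check it in a close crop.

```bash
cat > h.py <<'E'
import numpy as np, cv2
from station import monitor, vision
from scipy.spatial.transform import Rotation as Ro
def cam(n):
    o=monitor.get_obs(); d=vision.get_image(n); d["n"]=n
    d["f"]=240/np.tan(np.radians(d["vfov"])/2)
    if n=="wrist":
        T=np.eye(4); T[:3,:3]=Ro.from_rotvec(o["tool_rot"]).as_matrix(); T[:3,3]=o["tool_pos"]
        W=T@np.array(d["T_tool_cam"]); d["R"]=W[:3,:3].T; d["t"]=-d["R"]@W[:3,3]
    d["R"]=np.array(d["R"]); d["t"]=np.array(d["t"]); d["C"]=-d["R"].T@d["t"]
    return d
def ray(d,u,v):
    p=np.array([(u-d["cx"]),(v-d["cy"])])/d["f"]
    if d["n"]=="wrist":
        r=np.hypot(*p); c=np.array([*(p*np.sinc(r/np.pi)),np.cos(r)])
    else: c=np.array([*p,1.])
    c=d["R"].T@c; return c/np.linalg.norm(c)
def plane(d,u,v,z):
    r=ray(d,u,v); return d["C"]+r*(z-d["C"][2])/r[2]
def two(d1,p1,d2,p2):
    A=[];b=[]
    for d,p in((d1,p1),(d2,p2)):
        r=ray(d,*p); M=np.eye(3)-np.outer(r,r); A.append(M); b.append(M@d["C"])
    return np.linalg.lstsq(np.vstack(A),np.hstack(b),rcond=None)[0]
def proj(d,X):
    c=d["R"]@np.asarray(X)+d["t"]
    if d["n"]=="wrist":
        s=np.hypot(c[0],c[1]); k=np.arctan2(s,c[2])/max(s,1e-9)
    else: k=1/c[2]
    return np.array([d["cx"]+d["f"]*k*c[0],d["cy"]+d["f"]*k*c[1]])
def crop(d,x,y,w,h,s,name):
    cv2.imwrite("pics/"+name,cv2.resize(d["frame"][y:y+h,x:x+w,::-1],None,fx=s,fy=s,interpolation=cv2.INTER_CUBIC))
E
python3 - <<'E'
from h import *
a=cam("scene"); b=cam("side")
crop(a,180,170,280,160,2.85,"s1.png")
for n,p,q,z in [("tincap",(254,201),(282,240),.180),("cancap",(210,222),(298,279),.166),("socket",(397,199),(254,191),.075),("capsule",(271,258),(317,280),.088),("jarlid",(227,281),(328,318),.064),("pot",(340,243),(299,238),.055),("or1",(172,310),(364,360),.07),("or2",(283,320),(398,280),.07)]:
    print(n,plane(a,*p,z).round(3),plane(b,*q,z).round(3),two(a,p,b,q).round(3))
E
```

```text
tincap [ 0.533 -0.15   0.18 ] [ 0.528 -0.149  0.18 ] [ 0.529 -0.147  0.177]
cancap [ 0.527 -0.241  0.166] [ 0.522 -0.244  0.166] [ 0.524 -0.24   0.163]
socket [0.581 0.191 0.075] [0.574 0.192 0.075] [0.576 0.196 0.071]
capsule [ 0.601 -0.159  0.088] [ 0.586 -0.177  0.088] [ 0.592 -0.156  0.074]
jarlid [ 0.586 -0.249  0.064] [ 0.575 -0.255  0.064] [ 0.578 -0.247  0.056]
pot [0.612 0.004 0.055] [0.617 0.001 0.055] [ 0.616 -0.     0.058]
or1 [ 0.601 -0.367  0.07 ] [ 0.59  -0.372  0.07 ] [ 0.593 -0.365  0.061]
or2 [ 0.735 -0.217  0.07 ] [ 0.741 -0.217  0.07 ] [ 0.738 -0.22   0.074]
```

View pics/s1.png

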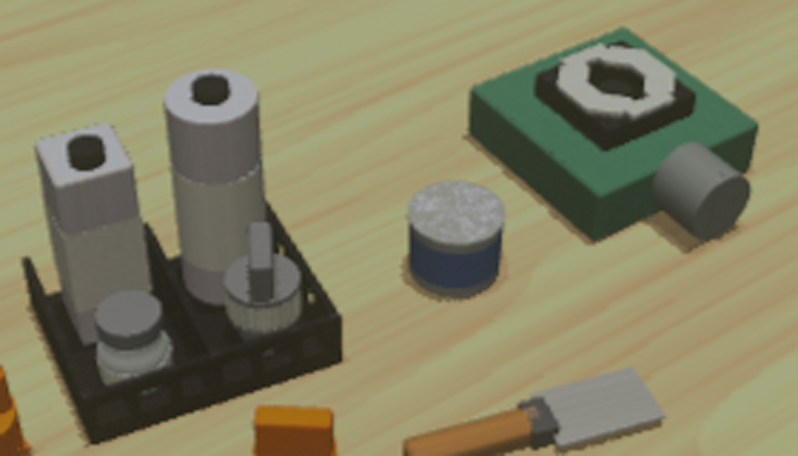

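The crop confirms it: the grey capsule with its bar grip and pleats stands behind the round tin, and the crate is yawed about -9°. First move: look at the socket with the wrist camera.

Call:
{"method": "arm_command", "body": {"rows": "35 -39 0 0 0 -5; 70 -77 0 0 0 -10; 104 -116 0 0 0 -15; 139 -154 0 0 0 -20; 174 -193 0 0 0 -25; 208 -231 0 0 0 -30; 243 -270 0 0 0 -35; 278 -308 0 0 0 -40; 312 -347 0 0 0 -45; 340 -380 0 0 0 -50; 347 -385 0 0 0 -50; 347 -385 0 0 0 -50", "jaw": 1}}

```text
t: 1.75
tool_pos: [0.5757, 0.1964, 0.303]
tool_rot: [-1.834, -2.549, 0.001]
contact_force: [-0.5, 1.4, -0.1]
opening: 0.0857
```

```bash
python3 - <<'E'
from h import *
d=cam("wrist"); np.save("w1.npy",d,allow_pickle=True); crop(d,0,0,640,480,1,"w1.png")
print(monitor.get_obs()["tool_pos"], proj(d,[.576,.194,.075]))
E
```

```text
[0.57528841 0.19694974 0.30309836] [320.54486049 223.59695923]
```

View pics/w1.png

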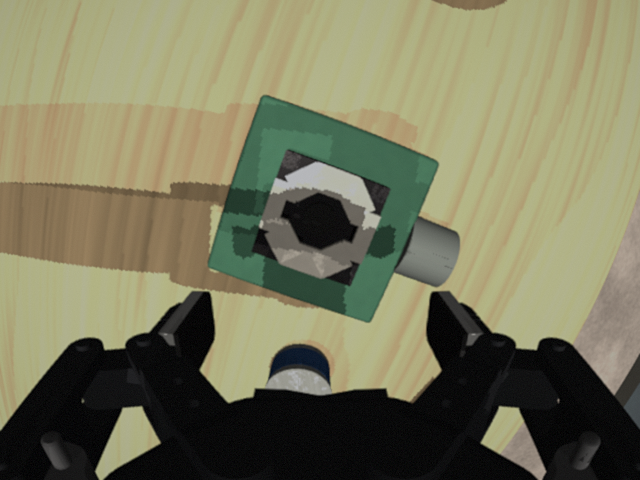

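The wrist view shows the bayonet hole at about (320,220), with slots towards (286,211) and (356,231) and the duct on the right. I measure it from the dark blob.

```bash
python3 - <<'E'
from h import *
d=np.load("w1.npy",allow_pickle=True).item()
g=cv2.cvtColor(d["frame"],cv2.COLOR_RGB2GRAY)
for th in (45,60,75):
    n,l,s,c=cv2.connectedComponentsWithStats((g<th).astype(np.uint8)); k=l[220,320]
    ys,xs=np.nonzero(l==k); P=np.array([plane(d,x,y,.075)[:2] for x,y in zip(xs,ys)])
    m=P.mean(0); r=cv2.minAreaRect((P*1e3).astype(np.float32)); w,V=np.linalg.eigh(np.cov(P.T))
    print(th,len(P),m.round(4),r,np.degrees(np.arctan2(V[1,1],V[0,1])))
# green box outline at z=.05
h=cv2.cvtColor(d["frame"],cv2.COLOR_RGB2HSV); m=cv2.inRange(h,(60,80,20),(95,255,255))
cs=max(cv2.findContours(m,0,2)[0],key=cv2.contourArea)[:,0]
P=np.array([plane(d,x,y,.05)[:2] for x,y in cs])*1e3
print(cv2.minAreaRect(P.astype(np.float32)))
t=plane(d,445,252,.03);print(t)
E
```

```text
45 2741 [0.574  0.1958] ((574.1652221679688, 195.55987548828125), (58.40334701538086, 46.040340423583984), 32.931312561035156) 178.24082662619026
60 2838 [0.5741 0.1957] ((574.2193603515625, 195.44427490234375), (58.93719482421875, 47.26177215576172), 32.64613342285156) 178.20152015421056
75 2934 [0.5741 0.1956] ((574.404052734375, 195.3079833984375), (47.83918762207031, 60.81515884399414), 54.315879821777344) 178.08498098565082
((574.2352905273438, 195.88275146484375), (166.12318420410156, 166.7811737060547), 88.1465072631836)
[0.70683436 0.19688561 0.03      ]
```

Call:
{"method": "arm_command", "body": {"rows": "-4 -35 15 0 0 -4; -8 -70 30 0 0 -8; -12 -105 30 0 0 -12; -16 -140 30 0 0 -16; -20 -175 30 0 0 -20; -24 -210 30 0 0 -24; -28 -245 30 0 0 -28; -32 -280 30 0 0 -32; -36 -310 30 0 0 -36; -40 -330 30 0 0 -38; -43 -342 30 0 0 -38; -43 -342 30 0 0 -38"}}

```text
t: 3.3
tool_pos: [0.5322, -0.1449, 0.3331]
tool_rot: [-2.562, -1.814, 0.0]
contact_force: [-0.7, 0.6, 0.4]
opening: 0.0853
```

```bash
python3 - <<'E'
from h import *
d=cam("wrist"); np.save("w2.npy",d,allow_pickle=True); crop(d,0,0,640,480,1,"w2.png")
o=monitor.get_obs();print(o["tool_pos"],o["q"],Ro.from_rotvec(o["tool_rot"]).as_matrix().round(3).tolist(), proj(d,[.530,-.147,.18]))
E
```

```text
[ 0.53232632 -0.14454223  0.33311405] [-4.00477458e-01 -1.37907349e-01  1.74924055e+00  1.09504760e-03
  1.53193293e+00 -6.22713068e-02] [[0.332, 0.943, -0.001], [0.943, -0.332, 0.002], [0.001, -0.002, -1.0]] [318.81390456 250.26903297]
```

View pics/w2.png

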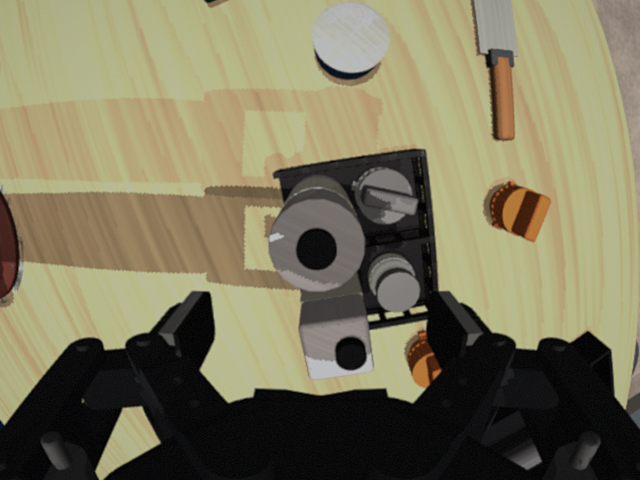

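The view shows the tin cap at (317,249), the capsule bar from about (362,190) to (415,210), and the crate's back wall from (425,150) to (437,297). Measuring the tin, the bar and the crate.

```bash
python3 - <<'E'
from h import *
d=np.load("w2.npy",allow_pickle=True).item()
g=cv2.cvtColor(d["frame"],cv2.COLOR_RGB2GRAY)
n,l,s,c=cv2.connectedComponentsWithStats((g<60).astype(np.uint8)); k=l[249,317]; print(s[k],c[k],plane(d,*c[k],.18), "can",plane(d,*c[l[352,350]],.166))
for a,b,z in [((425,150),(437,297),.045),((277,172),(425,150),.045),((364,194),(409,214),.088),((367,184),(417,205),.088)]:
    p,q=plane(d,*a,z),plane(d,*b,z); print(p.round(4),q.round(4),np.degrees(np.arctan2(*(q-p)[1::-1])))
# tin top edge fit: columns/rows on circle edge of top
print("tin top",[plane(d,u,v,.172).round(4)[:2].tolist() for u,v in((270,240),(365,240),(317,192),(317,290))])
crop(d,330,140,120,110,5,"w2c.png")
E
```

```text
[ 296  228   41   42 1346] [316.06092125 248.69242199] [ 0.5287149  -0.14545251  0.18      ] can [ 0.52385903 -0.23478537  0.166     ]
[ 0.6478 -0.1236  0.045 ] [ 0.6192 -0.2787  0.045 ] -100.47335835340485
[ 0.5038 -0.0976  0.045 ] [ 0.6478 -0.1236  0.045 ] -10.246473302941384
[ 0.5736 -0.1385  0.088 ] [ 0.6062 -0.1682  0.088 ] -42.39486507996448
[ 0.5788 -0.1311  0.088 ] [ 0.6154 -0.1628  0.088 ] -40.90578306647113
tin top [[0.5015, -0.1322], [0.5597, -0.1527], [0.5408, -0.1129], [0.5187, -0.1753]]
```

View pics/w2c.png

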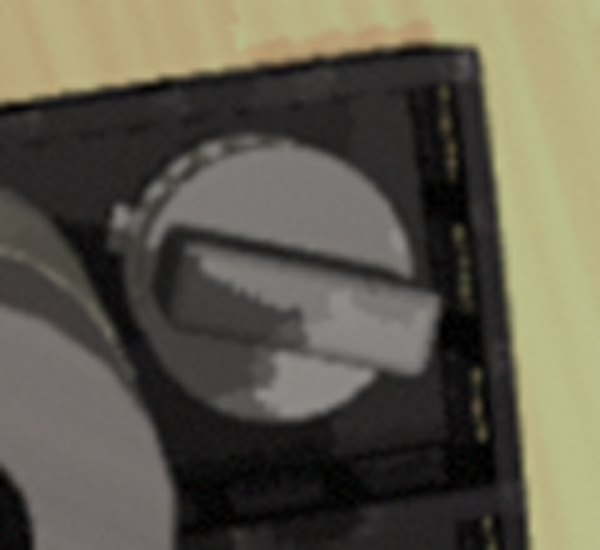

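The bar runs roughly -32 to -40° (to be refined once the tin is gone), the crate yaw is -10.3°, and the tin is at (0.5295,-0.145). Grasping the tin with the jaws along the lane.

Call:
{"method": "arm_command", "body": {"rows": "-3 0 -20 0 0 5; -3 0 -50 0 0 9; -3 0 -80 0 0 9; -3 0 -105 0 0 9; -3 0 -125 0 0 9; -3 0 -138 0 0 9; -3 0 -141 0 0 9; -3 0 -141 0 0 9"}}

```text
t: 4.35
tool_pos: [0.5297, -0.1446, 0.1927]
tool_rot: [-2.412, -2.011, -0.001]
contact_force: [-0.5, -0.3, 1.0]
opening: 0.0852
```

Call:
{"method": "arm_command", "body": {"rows": "0 0 0 0 0 0; 0 0 0 0 0 0; 0 0 0 0 0 0; 0 0 0 0 0 0; 0 0 0 0 0 0; 0 0 0 0 0 0", "jaw": 0, "squeeze": 50}}

```text
t: 5.1
tool_pos: [0.5302, -0.145, 0.1943]
tool_rot: [2.413, 2.011, 0.002]
contact_force: [-1.5, -0.6, 5.6]
opening: 0.0638
```

Call:
{"method": "arm_command", "body": {"rows": "0 0 10 0 0 0; 0 0 35 0 0 0; 0 0 65 0 0 0; 0 0 80 0 0 0; -20 25 80 0 0 0; -45 56 80 0 0 0; -70 88 80 0 0 0; -90 113 80 0 0 0; -100 125 75 0 0 0; -100 125 50 0 0 0; -100 125 25 0 0 0; -100 125 10 0 0 0"}}

```text
t: 6.6
tool_pos: [0.4296, -0.02, 0.2023]
tool_rot: [-2.412, -2.01, 0.001]
contact_force: [0.0, -0.1, -2.9]
opening: 0.0632
```

Call:
{"method": "arm_command", "body": {"rows": "0 0 -4 0 0 0; 0 0 -8 0 0 0; 0 0 -11 0 0 0; 0 0 -13 0 0 0; 0 0 -13 0 0 0"}}

```text
t: 7.22
tool_pos: [0.43, -0.0201, 0.1903]
tool_rot: [-2.413, -2.011, 0.0]
contact_force: [-2.2, -0.8, 1.9]
opening: 0.0629
```

Call:
{"method": "arm_command", "body": {"rows": "0 0 0 0 0 0; 0 0 0 0 0 0; 0 0 0 0 0 0; 0 0 0 0 0 0; 0 0 15 0 0 0; 0 0 45 0 0 0; 0 0 80 0 0 0; 0 0 110 0 0 0; 0 0 110 0 0 0", "jaw": 1}}

```text
t: 8.35
tool_pos: [0.4313, -0.0204, 0.3045]
tool_rot: [2.409, 2.008, 0.007]
contact_force: [0.7, -0.6, 0.2]
opening: 0.0854
```

Call:
{"method": "arm_command", "body": {"rows": "30 -25 0 0 0 -5; 60 -50 0 0 0 -10; 90 -75 0 0 0 -15; 115 -95 0 0 0 -20; 135 -115 0 0 0 -25; 155 -130 0 0 0 -28; 160 -132 0 0 0 -28; 160 -132 0 0 0 -28"}}

```text
t: 9.35
tool_pos: [0.5909, -0.152, 0.3035]
tool_rot: [2.823, 1.367, 0.003]
contact_force: [-1.1, -0.2, -0.1]
opening: 0.0854
```

```bash
python3 - <<'E'
from h import *
d=cam("wrist"); np.save("w3.npy",d,allow_pickle=True); crop(d,0,0,640,480,1.25,"w3.png")
o=monitor.get_obs();M=Ro.from_rotvec(o["tool_rot"]).as_matrix();print(o["tool_pos"],o["q"],np.degrees(np.arctan2(M[1,1],M[0,1])))
E
```

```text
[ 0.59078355 -0.15183989  0.3038403 ] [-0.37283784  0.01516915  1.65144999 -0.00198895  1.46970258  0.29645786] -38.33656006082021
```

View pics/w3.png

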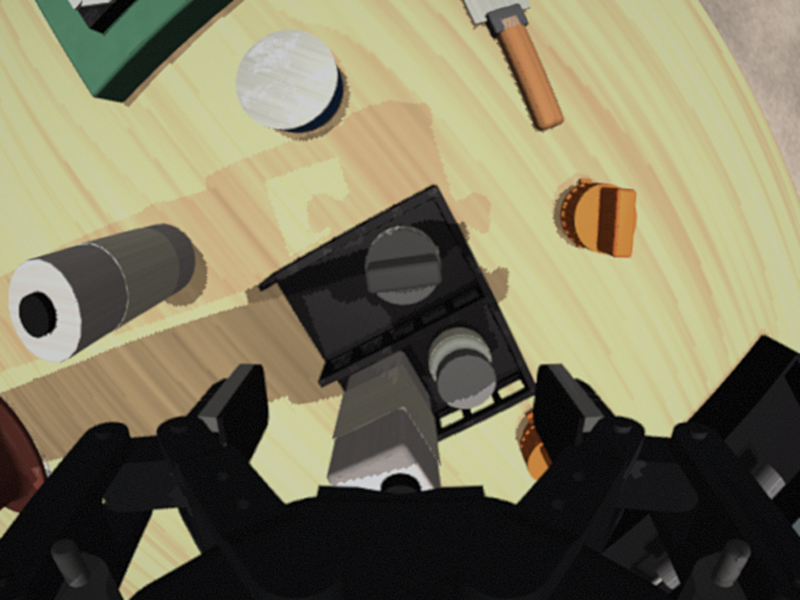

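The tin stands upright on the bench at (40,310). The capsule is free, at about (403,266) in the scaled picture. One contrast-stretched crop to fix the bar.

```bash
python3 - <<'E'
from h import *
d=np.load("w3.npy",allow_pickle=True).item()
c=d["frame"][172:252,280:365].astype(float); c=np.clip((c-10)*2.4,0,255).astype(np.uint8)
cv2.imwrite("pics/w3c.png",cv2.resize(c[:,:,::-1],None,fx=7,fy=7,interpolation=cv2.INTER_CUBIC))
E
```

```text
(no output)
```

View pics/w3c.png

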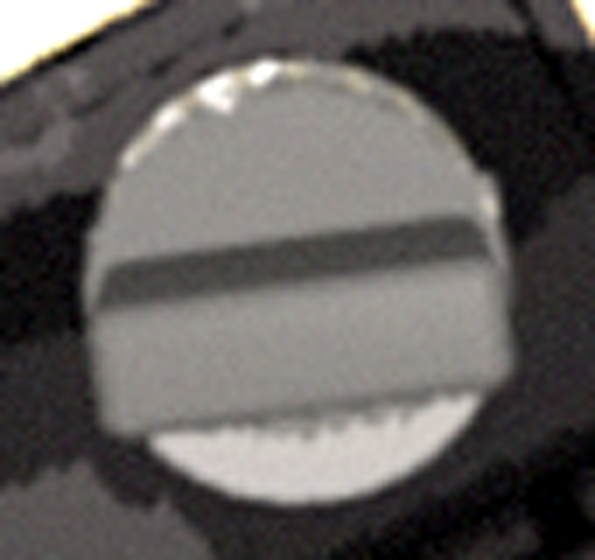

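```bash
python3 - <<'E'
from h import *
d=np.load("w3.npy",allow_pickle=True).item()
P=np.array([plane(d,280+(x+.5)/7-.5,172+(y+.5)/7-.5,.088)[:2] for x,y in((95,308),(493,260),(513,383),(113,437))])
print(P.round(4),P.mean(0)); e=(P[1]-P[0]+P[2]-P[3])/2; print(np.degrees(np.arctan2(e[1],e[0])),np.linalg.norm(e),np.linalg.norm(P[0]-P[3]))
print(plane(d,280+297/7,172+287/7,.056), plane(d,40/1.25,313/1.25,.176))
E
```

```text
[[ 0.5791 -0.1344]
 [ 0.6174 -0.1578]
 [ 0.6106 -0.1705]
 [ 0.5712 -0.1472]] [ 0.59457313 -0.15246195]
-30.936131726904986 0.04535768054373221 0.015066898715657402
[ 0.5946924  -0.15228878  0.056     ] [ 0.43476729 -0.02444635  0.176     ]
```

Capsule at (0.5946,-0.1524) with its bar at -31°. I turn the tool by +97° (q6 about -73°), then descend with the jaws half open.

Call:
{"method": "arm_command", "body": {"rows": "4 0 -10 0 0 10; 4 0 -20 0 0 20; 4 0 -30 0 0 30; 4 0 -40 0 0 40; 4 0 -50 0 0 50; 4 0 -60 0 0 60; 4 0 -70 0 0 70; 4 0 -80 0 0 80; 4 0 -90 0 0 90; 4 -1 -100 0 0 97; 4 -1 -110 0 0 97; 4 -1 -110 0 0 97", "jaw": 0.5}}

```text
t: 10.9
tool_pos: [0.5939, -0.1522, 0.1927]
tool_rot: [-0.85, -3.024, -0.009]
contact_force: [-0.7, -0.1, 0.7]
opening: 0.0424
```

```bash
python3 - <<'E'
from h import *
d=cam("wrist"); np.save("w4.npy",d,allow_pickle=True); crop(d,0,0,640,480,1,"w4.png")
o=monitor.get_obs();M=Ro.from_rotvec(o["tool_rot"]).as_matrix();print(o["tool_pos"],o["q"],np.degrees(np.arctan2(M[1,1],M[0,1])),proj(d,[.5946,-.1524,.088]))
E
```

```text
[ 0.59436013 -0.15244129  0.19347843] [-0.37415884  0.1162553   1.73565652  0.00572467  1.28926913 -1.39865481] 58.60814919771731 [320.08756186 275.34729546]
```

View pics/w4.png

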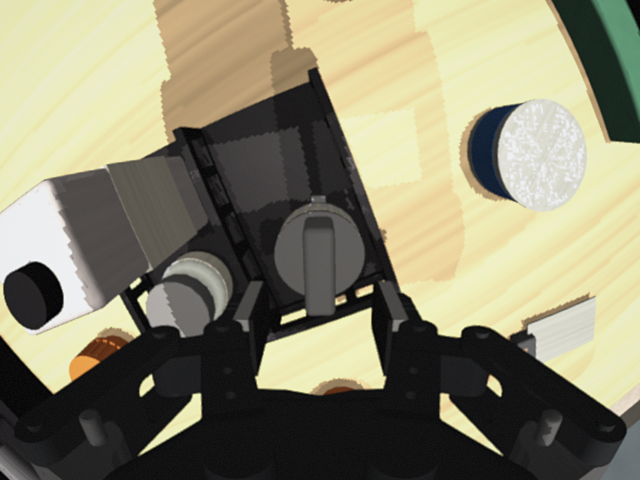

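The bar is upright in the picture and centred between the pads at (320,270). Before descending I check the clearance of the left linkage against the square can, whose near top edge runs from about (57,180) to (97,303).

```bash
python3 - <<'E'
from h import *
d=np.load("w4.npy",allow_pickle=True).item()
o=monitor.get_obs();T=Ro.from_rotvec(o["tool_rot"]).as_matrix();p=o["tool_pos"]
for u,v,z in ((55,180,.154),(97,303,.154),(35,335,.154),(32,295,.166)):
    X=plane(d,u,v,z);print(u,v,X.round(4),((X-p)@T*1e3).round(1))
# where the link's corner pixels lie on the tool planes x=+5..15mm
Tc=np.array(vision.get_image("wrist")["T_tool_cam"]) 
for u,v in((30,425),(20,435),(60,395),(150,335)):
    r=T.T@ray(d,u,v); c=Tc[:3,3]
    print(u,v,[(c+r*(x-c[0])/r[0]).round(3).tolist() for x in(.0,.008,.014)])
E
```

```text
55 180 [ 0.4959 -0.2022  0.154 ] [ 58.1 -94.   39. ]
97 303 [ 0.541  -0.2167  0.154 ] [ 12.  -82.8  39. ]
35 335 [ 0.5356 -0.2608  0.154 ] [  -6.3 -123.3   38.8]
32 295 [ 0.5238 -0.2321  0.166 ] [  18.7 -104.9   26.9]
30 425 [[0.0, -0.077, -0.017], [0.008, -0.068, -0.024], [0.014, -0.061, -0.028]]
20 435 [[0.0, -0.078, -0.022], [0.008, -0.068, -0.028], [0.014, -0.061, -0.032]]
60 395 [[0.0, -0.076, -0.002], [0.008, -0.067, -0.01], [0.014, -0.06, -0.017]]
150 335 [[0.0, -0.062, 0.039], [0.008, -0.055, 0.025], [0.014, -0.049, 0.015]]
```

The nearest can corner is 83 mm out along the jaw axis, and the linkage reaches about 61 to 77 mm, so there is room. Descending and gripping the bar.

Call:
{"method": "arm_command", "body": {"rows": "0 0 -15 0 0 0; 0 0 -30 0 0 0; 0 0 -43 0 0 0; 0 0 -52 0 0 0; 0 0 -56 0 0 0; 0 0 -57 0 0 0; 0 0 -57 0 0 0"}}

```text
t: 11.88
tool_pos: [0.595, -0.1528, 0.1375]
tool_rot: [0.849, 3.022, 0.008]
contact_force: [-0.1, -0.0, -0.1]
opening: 0.0428
```

Call:
{"method": "arm_command", "body": {"rows": "0 0 0 0 0 0; 0 0 0 0 0 0; 0 0 0 0 0 0; 0 0 0 0 0 0; 0 0 0 0 0 0; 0 0 0 0 0 0", "jaw": 0, "squeeze": 60}}

```text
t: 12.62
tool_pos: [0.5955, -0.1529, 0.1383]
tool_rot: [0.848, 3.02, 0.008]
contact_force: [0.1, 1.3, 4.3]
opening: 0.0149
```

Call:
{"method": "arm_command", "body": {"rows": "0 0 10 0 0 0; 0 0 40 0 0 0; 0 0 75 0 0 0; 0 15 100 0 0 0; -3 55 112 0 0 5; -6 100 112 0 0 10; -9 150 112 0 0 15; -12 200 112 0 0 20; -15 250 112 0 0 25; -18 295 112 0 0 29; -21 330 112 0 0 29; -21 348 112 0 0 29"}}

```text
t: 14.12
tool_pos: [0.5737, 0.1965, 0.2496]
tool_rot: [0.062, 3.14, 0.009]
contact_force: [-0.5, 0.1, -0.4]
opening: 0.0148
```

Call:
{"method": "arm_command", "body": {"rows": "0 0 0 0 0 0; 0 0 0 0 0 0"}}

```text
t: 14.38
tool_pos: [0.5737, 0.1955, 0.2492]
tool_rot: [0.064, 3.14, 0.007]
contact_force: [0.9, 0.1, -1.0]
opening: 0.0148
```

```bash
python3 - <<'E'
from h import *
d=cam("wrist"); np.save("w5.npy",d,allow_pickle=True); crop(d,0,0,640,480,1,"w5.png")
o=monitor.get_obs();M=Ro.from_rotvec(o["tool_rot"]).as_matrix();print(o,M.round(4),np.degrees(np.arctan2(M[1,1],M[0,1])),proj(d,[.574,.1957,.075]))
E
```

```text
{'t': 14.425, 'q': array([ 0.20392161,  0.04625794,  1.71209693,  0.00466791,  1.38143332,
       -1.32668765]), 'dq': array([-5.49666934e-03, -3.61612407e-03, -1.65152731e-03,  1.97197097e-03,
        1.86584734e-05,  1.57968774e-03]), 'effort': array([ 4.44097901e-01, -3.86949956e+01, -3.66824484e+01,  3.67814640e-02,
       -2.16352037e-04, -1.94710781e-03]), 'tool_pos': array([0.57377011, 0.19539195, 0.24930229]), 'tool_rot': array([0.06447945, 3.14018062, 0.00765039]), 'contact_force': array([ 0.5879622 , -0.17311971, -0.38772876]), 'wrist_torque': array([-0.00651489, -0.04509211, -0.02123588]), 'opening': 0.015013126118287472} [[-9.992e-01  4.100e-02  8.000e-04]
 [ 4.110e-02  9.991e-01  4.900e-03]
 [-6.000e-04  4.900e-03 -1.000e+00]] 87.64743438137178 [319.5789778  238.57782122]
```

View pics/w5.png

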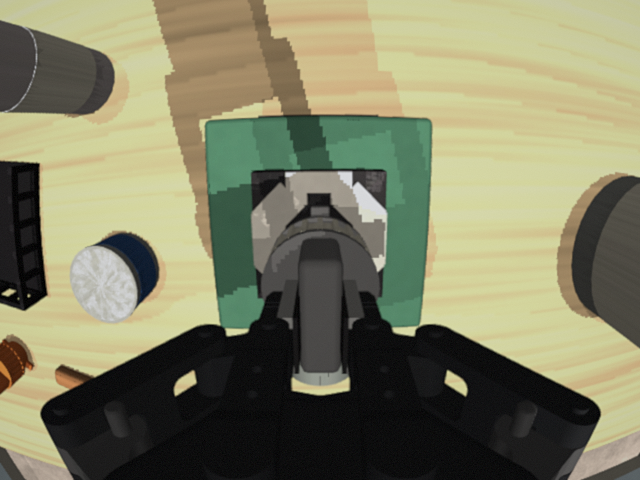

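The capsule is held square; its lug at (319,212) points along the slot at (319,200). I compare the predicted and seen rim rows to check the along-bar offset.

```bash
python3 - <<'E'
from h import *
d=np.load("w5.npy",allow_pickle=True).item()
o=monitor.get_obs();T=Ro.from_rotvec(o["tool_rot"]).as_matrix();p=o["tool_pos"]
for n,x,y,z in(("drumtop",26.5,0,82),("drumbot",26.5,0,114),("lugtop",29,0,125),("lugbot",29,0,131),("drL",0,-26.5,82),("drR",0,26.5,82),("barfront",24,0,50)):
    print(n,proj(d,p+T@(np.array([x,y,z])/1e3)).round(1))
for X in([.574-.032,.1967,.075],[.574+.0320,.1947,.075]): print("slot end",proj(d,X))
f=d["frame"]; c=f[150:270,255:390].astype(float); c=np.clip(c*1.6,0,255).astype(np.uint8)
cv2.imwrite("pics/w5c.png",cv2.resize(c[:,:,::-1],None,fx=5,fy=5,interpolation=cv2.INTER_CUBIC))
E
```

```text
drumtop [320.3 234.5]
drumbot [320.3 218.8]
lugtop [320.4 209.9]
lugbot [320.4 207.9]
drL [261.2 291.8]
drR [379.4 291.8]
barfront [320.3 264.9]
slot end [319.10262901 191.91329447]
slot end [320.03092199 282.29676876]
```

View pics/w5c.png

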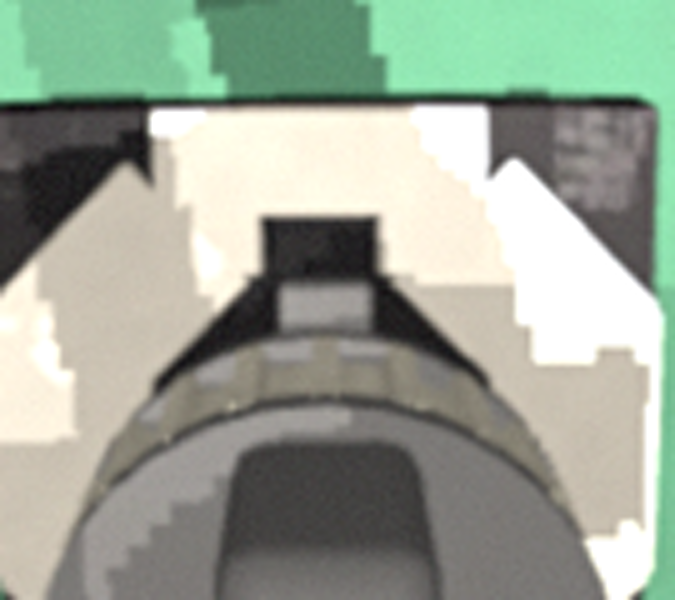

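The lug (centre 320.2, tip row 206) lines up with the slot (centre 319, end row 193). The capsule sits about 1.5 mm to the -x side of the tool axis, so I shift +2 mm in x and lower.

Call:
{"method": "arm_command", "body": {"rows": "2 0 0 0 0 0.4; 2 0 -12 0 0 0.4; 2 0 -24 0 0 0.4; 2 0 -32 0 0 0.4; 2 0 -38 0 0 0.4; 2 0 -43 0 0 0.4; 2 0 -47 0 0 0.4; 2 0 -49 0 0 0.4; 2 0 -49 0 0 0.4"}}

```text
t: 15.55
tool_pos: [0.5758, 0.1954, 0.2004]
tool_rot: [0.053, 3.14, 0.008]
contact_force: [0.1, -0.3, -1.1]
opening: 0.015
```

Call:
{"method": "arm_command", "body": {"rows": "0 0 -3 0 0 0; 0 0 -5 0 0 0; 0 0 -7 0 0 0; 0 0 -9 0 0 0; 0 0 -9 0 0 0; 0 0 -9 0 0 0"}}

```text
t: 16.3
tool_pos: [0.5763, 0.1955, 0.1924]
tool_rot: [0.053, 3.139, 0.008]
contact_force: [-1.0, -1.2, 6.3]
opening: 0.0148
```

The spring force is about 7.4 N, so the capsule is pressed roughly 6 mm and its lugs are under the plate. Now the clockwise turn.

Call:
{"method": "arm_command", "body": {"rows": "0 0 0 0 0 -5; 0 0 0 0 0 -13; 0 0 0 0 0 -21; 0 0 0 0 0 -29; 0 -1 0 0 0 -37; 0 -1 0 0 0 -45; 0 -1 0 0 0 -53; -1 -1 0 0 0 -61; -1 -1 0 0 0 -69; -1 -1 0 0 0 -77; -1 -1 0 0 0 -84; -1 -1 0 0 0 -88"}}

```text
t: 17.8
tool_pos: [0.576, 0.1945, 0.1935]
tool_rot: [2.219, 2.215, 0.006]
contact_force: [-0.2, -1.0, 4.9]
opening: 0.0149
```

```bash
python3 - <<'E'
from h import *
o=monitor.get_obs();M=Ro.from_rotvec(o["tool_rot"]).as_matrix();print(o["tool_pos"],o["contact_force"],o["wrist_torque"],o["q"][5],np.degrees(np.arctan2(M[1,1],M[0,1])))
E
```

```text
[0.57595186 0.19450135 0.19346967] [-0.19916583 -0.96186906  4.90234544] [-0.20990022  0.07243486  0.01197528] 0.2071931553788855 -0.09516241818385388
```

Call:
{"method": "arm_command", "body": {"rows": "0 0 -1 0 0 -3; 0 0 -1 0 0 -6; 0 0 -1 0 0 -8; 0 0 -1 0 0 -10; 0 0 -1 0 0 -11; 0 0 -1 0 0 -11"}}

```text
t: 18.55
tool_pos: [0.5749, 0.1949, 0.1933]
tool_rot: [2.415, 2.0, -0.0]
contact_force: [-6.5, -0.1, 8.9]
opening: 0.015
```

```bash
python3 - <<'E'
from h import *
o=monitor.get_obs();M=Ro.from_rotvec(o["tool_rot"]).as_matrix();print(o["tool_pos"],o["contact_force"],o["wrist_torque"],o["q"][5],np.degrees(np.arctan2(M[1,1],M[0,1])))
E
```

```text
[0.57489893 0.19493781 0.1933147 ] [-6.54522803 -0.05198542  8.8588166 ] [0.04136354 1.40209567 1.83217002] 0.3951045878109047 -10.747950888889473
```

The wrist torque is 1.8 N m at about 99°: the stop is reached. I ease off a degree, let go and rise.

Call:
{"method": "arm_command", "body": {"rows": "0 0 0 0 0 1; 0 0 0 0 0 1"}}

```text
t: 18.8
tool_pos: [0.5746, 0.1951, 0.1934]
tool_rot: [2.395, 2.024, -0.002]
contact_force: [-3.6, -0.6, 5.1]
opening: 0.0151
```

Call:
{"method": "arm_command", "body": {"rows": "0 0 0 0 0 0; 0 0 0 0 0 0; 0 0 0 0 0 0; 0 0 0 0 0 0; 0 0 15 0 0 0; 0 0 45 0 0 0; 0 0 80 0 0 0; 0 0 100 0 0 0; 0 0 100 0 0 0", "jaw": 0.5}}

```text
t: 19.92
tool_pos: [0.5754, 0.1952, 0.2961]
tool_rot: [2.394, 2.023, 0.005]
contact_force: [-0.1, -0.5, -0.6]
opening: 0.0425
```

```bash
python3 - <<'E'
from h import *
d=cam("wrist"); np.save("w6.npy",d,allow_pickle=True); a=cam("side"); np.save("a6.npy",a,allow_pickle=True)
w=d["frame"][60:420,120:520]; s=cv2.resize(a["frame"][150:250,200:320],None,fx=3.2,fy=3.6)
cv2.imwrite("pics/w6.png",np.hstack([w,s[:360]])[:,:,::-1])
o=monitor.get_obs();M=Ro.from_rotvec(o["tool_rot"]).as_matrix();print(o["tool_pos"],np.degrees(np.arctan2(M[1,1],M[0,1])),proj(d,[.5745,.1957,.145]))
E
```

```text
[0.5741796  0.19500847 0.29242111] -9.603999218916842 [317.14436112 245.83140417]
```

View pics/w6.png

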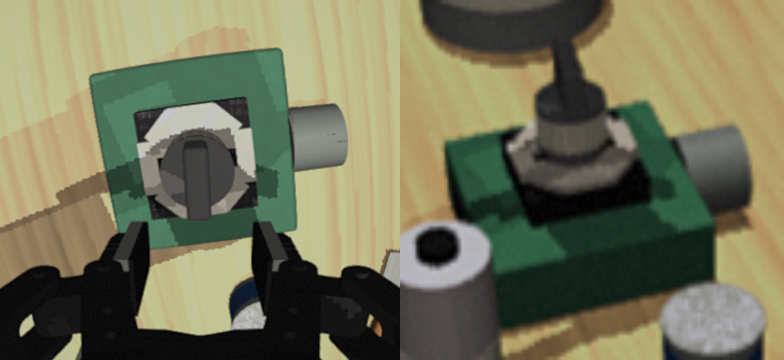

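The capsule sits seated in the plate with its bar across the slots (wrist crop (197,180); the side crop shows it upright). Now back to the tin.

Call:
{"method": "arm_command", "body": {"rows": "-15 -25 0 0 0 0; -40 -60 0 0 0 0; -65 -97 0 0 0 0; -90 -135 0 0 0 0; -115 -172 0 0 0 0; -135 -202 0 0 0 0; -144 -215 0 0 0 0; -144 -215 0 0 0 0; -144 -215 0 0 0 0", "jaw": 1}}

```text
t: 21.15
tool_pos: [0.4305, -0.0194, 0.292]
tool_rot: [2.396, 2.026, -0.003]
contact_force: [-0.4, -0.2, -0.0]
opening: 0.0854
```

```bash
python3 - <<'E'
from h import *
d=cam("wrist"); np.save("w7.npy",d,allow_pickle=True)
o=monitor.get_obs();M=Ro.from_rotvec(o["tool_rot"]).as_matrix();print(o["tool_pos"],np.degrees(np.arctan2(M[1,1],M[0,1])))
g=cv2.cvtColor(d["frame"],cv2.COLOR_RGB2GRAY); x,y=proj(d,[.43,-.02,.176]).round().astype(int)
n,l,s,c=cv2.connectedComponentsWithStats((g<60).astype(np.uint8)); k=l[y,x]; print(x,y,s[k],c[k],plane(d,*c[k],.176))
E
```

```text
[ 0.43059293 -0.01932832  0.29214669] -9.538184668381065
320 266 [ 293  243   48   49 1871] [316.90112239 266.99893105] [ 0.42848328 -0.02039866  0.176     ]
```

Call:
{"method": "arm_command", "body": {"rows": "0 -1 -20 0 0 -0.5; 0 -1 -45 0 0 -0.5; 0 -1 -68 0 0 -0.5; 0 -1 -86 0 0 -0.5; 0 -1 -98 0 0 -0.5; 0 -1 -102 0 0 -0.5; 0 -1 -103 0 0 -0.5; 0 -1 -103 0 0 -0.5"}}

```text
t: 22.2
tool_pos: [0.4311, -0.0205, 0.1899]
tool_rot: [2.403, 2.015, -0.002]
contact_force: [0.6, -0.7, -0.3]
opening: 0.0851
```

Call:
{"method": "arm_command", "body": {"rows": "0 0 0 0 0 0; 0 0 0 0 0 0; 0 0 0 0 0 0; 0 0 0 0 0 0; 0 0 0 0 0 0; 0 0 0 0 0 0", "jaw": 0, "squeeze": 50}}

```text
t: 22.95
tool_pos: [0.4313, -0.0205, 0.1912]
tool_rot: [2.403, 2.015, -0.002]
contact_force: [-2.0, 1.0, 5.6]
opening: 0.0633
```

Call:
{"method": "arm_command", "body": {"rows": "0 0 10 0 0 0; 0 0 35 0 0 0; 0 0 65 0 0 0; 0 0 80 0 0 0; 20 -25 80 0 0 0; 45 -56 80 0 0 0; 70 -88 80 0 0 0; 88 -112 80 0 0 0; 98 -124 80 0 0 0; 99 -124 65 0 0 0; 99 -124 45 0 0 0; 99 -124 30 0 0 0"}}

```text
t: 24.45
tool_pos: [0.529, -0.1433, 0.2184]
tool_rot: [2.405, 2.018, -0.004]
contact_force: [0.7, -1.2, -3.4]
opening: 0.063
```

Call:
{"method": "arm_command", "body": {"rows": "0 0 -8 0 0 0; 0 0 -14 0 0 0; 0 0 -18 0 0 0; 0 0 -18 0 0 0"}}

```text
t: 24.95
tool_pos: [0.5291, -0.1433, 0.2005]
tool_rot: [2.404, 2.018, -0.004]
contact_force: [0.9, 1.0, -3.1]
opening: 0.0638
```

Call:
{"method": "arm_command", "body": {"rows": "1 -1.5 0 0 0 0; 1 -1.5 -3 0 0 0; 1 -1.5 -5 0 0 0; 1 -1.5 -6.5 0 0 0; 1 -1.5 -7.5 0 0 0; 1 -1.5 -7.5 0 0 0"}}

```text
t: 25.7
tool_pos: [0.5303, -0.1451, 0.1953]
tool_rot: [2.404, 2.018, -0.005]
contact_force: [-4.8, 2.0, 7.9]
opening: 0.0634
```

Contact on the crate floor (Fz went from -3 to +8 N). Releasing and rising.

Call:
{"method": "arm_command", "body": {"rows": "0 0 1 0 0 0; 0 0 1 0 0 0; 0 0 1 0 0 0; 0 0 1 0 0 0; 0 0 1 0 0 0; 0 0 15 0 0 0; 0 0 45 0 0 0; 0 0 80 0 0 0; 0 0 110 0 0 0; 0 0 140 0 0 0; 0 0 140 0 0 0", "jaw": 1}}

```text
t: 27.08
tool_pos: [0.5314, -0.1455, 0.3398]
tool_rot: [2.399, 2.014, 0.001]
contact_force: [0.3, -0.5, -0.2]
opening: 0.0855
```

Call:
{"method": "arm_command", "body": {"rows": "-20 30 20 0 0 0; -45 65 40 0 0 0; -70 100 40 0 0 0; -90 130 40 0 0 0; -100 150 40 0 0 0; -100 150 40 0 0 0"}}

```text
t: 27.82
tool_pos: [0.4308, 0.0054, 0.379]
tool_rot: [2.397, 2.016, -0.0]
contact_force: [0.9, -0.4, -0.5]
opening: 0.0852
```

```bash
python3 - <<'E'
from h import *
a=cam("scene"); b=cam("side")
A=a["frame"][160:350,150:460]; B=b["frame"][160:400,200:420]
A=cv2.resize(A,(450,276));B=cv2.resize(B,(330,360))
A=np.vstack([A,np.zeros((84,450,3),np.uint8)]); cv2.imwrite("pics/end.png",np.hstack([A,B])[:,:,::-1])
h0=[cv2.imread("pics/scene0.png")[:,:,::-1],cv2.imread("pics/side0.png")[:,:,::-1]]
for d,f,(u,v),(u2,v2) in((a,h0[0],(254,201),(210,222)),(b,h0[1],(282,240),(298,279))):
    for im in(f,d["frame"]):
        g=cv2.cvtColor(np.ascontiguousarray(im),cv2.COLOR_RGB2GRAY)
        n,l,s,c=cv2.connectedComponentsWithStats((g<60).astype(np.uint8)); print(c[l[v,u]].round(1),s[l[v,u]][4],c[l[v2,u2]].round(1))
print(proj(a,[.5745,.1957,.145]),proj(b,[.5745,.1957,.145]))
print(monitor.get_obs()["t"],monitor.get_obs()["contact_force"])
E
```

```text
[253.5 201.4] 104 [210.  223.3]
[253.3 201.1] 101 [210.  223.3]
[281.9 241. ] 129 [297.  279.4]
[281.1 241.1] 126 [297.  279.3]
[400.33393482 171.02586187] [251.89926437 164.74077888]
27.925 [0.42469164 0.03519503 0.94045957]
```

The picture limit is reached, so I check numerically. The tin cap is back within 1 px in both views and the can is unmoved. Last check: bystanders by differencing, and the capsule's height.

```bash
python3 - <<'E'
from h import *
for n,R in(("scene",{"jar":(212,270,32,35),"pot":(322,233,36,40),"scraper":(318,298,98,42),"or":(262,310,42,45)}),("side",{"jar":(312,305,34,38),"scraper":(355,226,36,56),"pot":(301,228,16,38)})):
    d=cam(n); f0=cv2.imread(f"pics/{n}0.png")[:,:,::-1].astype(int); D=np.abs(d["frame"].astype(int)-f0).max(2)
    for k,(x,y,w,h) in R.items(): print(n,k,(D[y:y+h,x:x+w]>45).sum())
    x,y,w,h=(365,150,70,65) if n=="scene" else (215,145,75,65)
    m=(D[y:y+h,x:x+w]>35).astype(np.uint8); N,l,s,c=cv2.connectedComponentsWithStats(m); i=1+s[1:,4].argmax(); print("changed",s[i]+[x,y,0,0,0])
    for z in(.061,.064): # bar top corners, bar yaw 80.4
        e=24*np.array([np.cos(1.404),np.sin(1.404)])/1e3
        print(z,[proj(d,[.5745+q*e[0],.1957+q*e[1],z+.084]).round(1).tolist() for q in(-1,1)])
E
```

```text
scene jar 0
scene pot 0
scene scraper 0
scene or 0
changed [384 168  26  37 590]
0.061 [[391.1, 173.5], [409.4, 168.6]]
0.064 [[391.2, 172.4], [409.6, 167.4]]
side jar 0
side scraper 0
side pot 0
changed [242 161  23  33 485]
0.061 [[253.3, 169.8], [250.6, 159.9]]
0.064 [[253.2, 168.6], [250.5, 158.7]]
```

```bash
python3 -c "
from station import workorder; print(workorder.finish_job())"
```

```text
the job is handed in; nothing more can be done
None
```

I moved the tin out onto the bench and fitted the grey capsule in the extractor. I then put the tin back in the crate and handed the job in at about 28 s on the robot's clock.

- **Capsule:** I pressed it about 6 mm against the spring and turned it clockwise about 99°, until the wrist torque rose to 1.8 N·m at the stop. After I let go, a picture showed it upright with its bar across the slots. In the final images its top edge agreed with the expected seated height to about 1 px. That is too coarse to tell heights a few millimetres apart.
- **Tin:** its cap is within 1 px of where it started in both fixed views, roughly 1 to 2 mm.
- **Bystanders:** the square can's cap moved 0.1 px at most. Comparing start and end images showed no change at the jar, the paint pot or the scraper.
- **Robot:** the gripper was open and clear of everything, with contact force near zero.

No check failed or disagreed. My last picture was refused because I had reached the 12-picture limit, so the end state was checked by image measurements and not by eye.

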